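Set out the doming set in its fitted beds

TASK

Set out the doming set for work: lay the steel bench block down flat inside the rim of its black rubber pad, then stand the brass doming cube gently in the middle of the steel block, the same side up as now. Lay each of the three punches (short steel, long steel, wooden) down in the walnut rest whose light blue outline matches it, on the floor of the rest and along it, either way round; let go of everything and do not disturb the two pots with screw lids.

Things in the scene. Friction and masses are not known exactly. Their poses are not given: they have to be found in the camera images.
- steel_block: steel bench block, a plain dark grey square plate 69 x 69 x 15 mm, 0.4 to 0.7 kg. Origin: centre of its underside; x and y square to its sides, z up. (Round the work: behind the rests, from x = 0.61 on and left of y = 0.07, a tool organiser with tools up to 0.25 high; at x 0.25 to 0.40, y -0.21 to -0.11 a vice 0.09 high: carry round them)
- brass_cube: brass doming cube, 48 x 48 x 48 mm, yellow, with round dishes in its faces, 0.55 to 0.8 kg. Origin: centre of its underside; x and y square to its sides, z up. Its present upper face stays up
- short_punch: short steel punch lying on its side: a dark grey round bar 36 mm long, 13 mm thick, about 40 g. Origin: in the middle of its axis; y runs along the bar (x and z turn as it rolls)
- long_punch: long steel doming punch lying on its side: light grey, 69 mm long, its ball head 18 mm thick, centred 23 mm from the origin towards -y, tapering to 11 mm at the far end, about 95 g. Origin: middle of its length, on its axis, 14 to 15 mm thick there; y runs along it (x and z turn as it rolls)
- wood_punch: wooden doming punch lying on its side: pale wood, 85 mm long, a round head 20 mm thick over the last 25 mm towards -y, the shank 11 to 12 mm thick, about 55 g. Origin: middle of its length, on the shank, about 7 mm above what it lies on; centre of mass 8 mm from the origin towards -y; y runs along it (x and z turn as it rolls)
- rubber_pad: black square rubber pad for the steel block, fixed to the bench: 93 x 93 mm, 15 mm high over all. Origin: underside, centre; z up, x and y along its sides. Floor 10 mm above the origin and 75 x 75 mm, round it a rim 5 mm high, bevelled at 45 degrees inside, so 85 x 85 mm at the mouth; in the middle of every side the rim has a gap 36 mm wide, level with the floor, for the fingers
- short_rest: walnut rest of the short steel punch, fixed: dark wooden tray 40 x 62 mm, 12 mm high, with a light blue inlay in its floor in its outline (short plain bar; smallest rest). Origin: underside, centre; z up, y along it. Floor 22 x 44 mm, 7 mm above the origin; rim 5 mm higher, bevelled inside at 45 degrees (32 x 54 mm at the mouth); in mid long sides a 34 mm finger gap down to the floor
- long_rest: walnut rest of the long steel punch, fixed: dark wooden tray 44 x 95 mm, 12 mm high, with a light blue inlay in its floor in its outline (narrow bar with round head; middle-sized). Origin: underside, centre; z up, y along it. Floor 26 x 77 mm, 7 mm above the origin; rim 5 mm higher, bevelled inside at 45 degrees (36 x 87 mm at the mouth); in mid long sides a 34 mm finger gap down to the floor
- wood_rest: walnut rest of the wooden punch, fixed: dark wooden tray 47 x 111 mm, 12 mm high, with a light blue inlay in its floor in its outline (bar with large head; largest rest). Origin: underside, centre; z up, y along it. Floor 29 x 93 mm, 7 mm above the origin; rim 5 mm higher, bevelled inside at 45 degrees (39 x 103 mm at the mouth); in mid long sides a 34 mm finger gap down to the floor
- polish_pot: bystander: round pot with a red screw lid, 62 mm across, 48 mm high, on the right of the bench. Origin: underside, centre
- pumice_pot: bystander: white pot with a teal screw lid, 56 mm across, 70 mm high, on the right of the bench. Origin: underside, centre

How it is judged:
At the end, for the whole second after the job is handed in: Steel block flat on the pad's floor, centred within 8 mm; brass cube upright on it, within 10 mm of its centre; each punch on the floor of its own rest, middle within 10 mm of the rest's centre, lengthwise within 0.2 rad; all at rest and let go; pots not moved over 20 mm (horizontal distance between steel_block and rubber_pad below 0.008 m and z of steel_block in the frame of rubber_pad below 0.0125 m and angle between steel_block's own z axis and vertical below 0.05 rad and horizontal distance between brass_cube and steel_block below 0.01 m and z of brass_cube in the frame of steel_block between 0.012 and 0.018 m and angle between brass_cube's own z axis and vertical below 0.06 rad and horizontal distance between short_punch and short_rest below 0.01 m and z of short_punch in the frame of short_rest below 0.0155 m and angle between the y axis of short_punch and the y axis of short_rest, either way round below 0.2 rad and horizontal distance between long_punch and long_rest below 0.01 m and z of long_punch in the frame of long_rest below 0.016 m and angle between the y axis of long_punch and the y axis of long_rest, either way round below 0.2 rad and horizontal distance between wood_punch and wood_rest below 0.01 m and z of wood_punch in the frame of wood_rest below 0.017 m and angle between the y axis of wood_punch and the y axis of wood_rest, either way round below 0.2 rad and linear speed of each of steel_block, brass_cube, short_punch, long_punch, wood_punch below 0.01 m/s); the robot touches nothing.
It fails at once if the brass cube is dropped or slammed on the steel block (over 0.3 m/s within 30 mm above it) (horizontal distance between brass_cube and steel_block below 0.04 m and z of brass_cube in the frame of steel_block between 0.005 and 0.045 m and linear speed of brass_cube above 0.3 m/s).
It fails at once if the pot with the red lid is moved by more than 20 mm (distance of polish_pot from where it was at the start of the episode above 0.02 m).
It fails at once if the pot with the teal lid is moved by more than 20 mm (distance of pumice_pot from where it was at the start of the episode above 0.02 m).
It also fails if it takes over 122 s, if anything falls off the work surface, if the arm or the gripper's body presses on something with over 40 N, if the wrist force passes 120 N, or if a joint passes its speed limit or range.

ROBOT

A 7-joint arm with a two-finger parallel gripper is mounted at the origin on a cart in front of the work surface, level with it; the furniture and walls round the work are solid. World frame = base frame: x ahead of the robot, y to its left, z up, the work surface at z = 0. Lengths are in m, angles in rad, forces in N, time in s.
With the tool pointing down it reaches from about 0.425 to 0.925 m from the base axis. Payload 6.8 kg.
Tool frame: the origin (TCP) lies between the finger pads; the fingertips stand 17 mm ahead of it and the grasp point (between the pads) lies 2 mm behind it; z points along the fingers, y is the direction in which the jaws open and shut (so a half turn about z gives the same grasp; the last joint's range is limited). The gripper opens to 85 mm and grips with 20 to 120 N. Pads are 22 mm wide; open, the fingers measure 114 mm over their backs; the gripper's body (76 mm by 85 mm) begins 54 mm behind the grasp point. The pads swing forward as they close: fully open they stand 13 mm farther back than shut.
Start: joints at [-1.243, 0.477, 0.022, 1.555, -0.011, 1.109, -0.083], TCP at [0.285, 0.612, 0.248] pointing down, gripper open.
Joint ranges: [-2.96, 2.96], [-0.34, 2.1], [-1.41, 1.46], [0.24, 2.44], [-1.37, 4.51], [0.17, 1.92], [-2.96, 2.96]. Speed limits (rad/s): [2.39, 2.39, 3.14, 3.14, 3.14, 3.14, 3.14].

INTERFACE

Orientations are given as a unit quaternion [w, x, y, z].
In Python, from station import bot gives the robot as it stands. The module is installed in compiled form; this text tells all that it offers.
- The arm moves only by the tool carry_out, never from a script. Its argument "moves" is a list of rows, each a list of 3 entries, a list of its own where there are three numbers: the turn, a rotation vector about the tool's x, y, z in degrees, then the shift along the tool's x, y, z in cm, then the finger opening in cm, from 0 to 8.54. A call has 1 to 5 rows; each row is the pose to reach, as a shift and turn from the pose commanded when the call began, along the tool's axes at that moment; what a row does not reach only later rows make up. A row lasts 1/8 s, in which the tool goes at most 62.5 mm and 10.7 degrees, less where a joint would pass 70% of its speed; a pose out of reach is approached as far as the arm can. A call with a gripper value outside its range is refused whole. The fingers move at their own pace and stop on an object; "newtons" is the grip in N (left out, the last holds). Time passes only in rows, so rows that repeat a pose let the fingers close. It gives the time, the measured TCP pose, the force and the opening at its end, in the units of the state.
- bot.get_obs(): the state, without advancing time (a new reading comes with each control period).
- bot.read_camera(name): name is "side" or "top" or "wrist"; returns the picture (480x640x3 uint8, red, green, blue); there is no depth.
- bot.camera_info(name): a dict with "vertical_fov" (degrees; the focal length in pixels is half the picture's height over the tangent of half this angle, whatever the lens; pixels are square), "cx", "cy" (the principal point, pixels), "position" and "attitude" of the camera in the world. Camera axes: x right, y up, looking along -z (the intrinsics and any distortion apply to the point x, -y, -z); pixel columns grow to the right and rows downward; lengths in m; the calibration is good to about 2 mm. A picture is of the moment at which its call begins: read the wrist's pose just before it. camera_info takes no time and is no camera call; for the wrist camera it gives the pose at the moment of the call.
- bot.hand_in(): hands the job in, once; it reports no verdict.
Trained networks look in the newest picture that a camera, given by its name, has taken for a name from the list of things; names that differ only in an ending like _2 or _b are one class to them, and where a whole thing is asked for, a point or a joint stands for the part that bears it (a point fixed in the world has none). Each returns a list of dicts, best first, with "score" (0 to 1); they miss things now and then, are a little off and sometimes report something else, mostly with a low value. They report only what shows in the picture. A call takes as long as a camera call.
- bot.silhouettes(label, camera): "region" (480x640 bool, what is visible of it) and "location" ([column, row] in pixels, amid what is visible of it).
The state is a dict: "t": time; "q": joint angles; "joint_vel": joint speeds; "joint_torque": joint torques, N m; "eef_pos": TCP position; "tool_rot": TCP orientation; "contact_force": force on the tool from outside, world axes, zero at the start; "torque": the same for the moment, N m; "gripper_width": opening from 0.0 (shut) to 1.0 (fully open).
Only numpy, scipy, OpenCV 4.12 (cv2) and the standard library are available. Lean on these libraries where they do the work, as an engineer would, in place of code of your own. Each camera call takes 0.05 s, during which the arm holds its last target. There are 200 camera calls.

## Working session

There is one attempt and no reset: what is moved stays moved. The work goes in short steps, Python scripts to look and compute and a tool call to move; the robot and the scene stay as the last step left them, time stands still between calls to the robot, and variables do not carry over. Pictures are saved under pics/ and viewed, about 12 in all and at most 16, crops included, and the job is handed in when it is done.

Besides the shell and the picture viewer there is one more tool, called after "Call:" as name(argument=value, ...) on one line, values as JSON. carry_out: Moves the arm, as the interface text tells. Its arguments: {"type":"object","properties":{"moves":{"type":"array"},"newtons":{"type":"number"}},"required":["moves"]}

```bash
mkdir -p pics; ls
python3 - <<'E'
from station import bot
import cv2,numpy as np
o=bot.get_obs()
for k,v in o.items(): print(k,np.round(v,4))
for c in ("side","top","wrist"):
    print(c,bot.camera_info(c)); im=bot.read_camera(c); cv2.imwrite(f"pics/{c}0.png",im[:,:,::-1])
E
```

```text
pics
t 0.0
q [-1.2431  0.4778  0.0224  1.5565 -0.0115  1.1093 -0.0831]
joint_vel [-0.0008  0.0008  0.0002  0.0011 -0.0003 -0.0001 -0.0006]
joint_torque [ 1.00000e-04 -5.96447e+01  1.60780e+00 -2.81194e+01  1.24000e-02
  9.20000e-03 -0.00000e+00]
eef_pos [0.2847 0.6114 0.2473]
tool_rot [-1.000e-04  2.162e-01  9.764e-01 -9.000e-04]
contact_force [ 0.4198  0.1229 -0.381 ]
torque [-0.0045  0.0147  0.0293]
gripper_width 0.9968
side {'vertical_fov': 46.23791471940951, 'cx': 318.1068747415079, 'cy': 241.1862435604439, 'position': array([0.53006001, 0.94274145, 0.60914608]), 'attitude': array([-0.00196961, -0.00804488,  0.50059736,  0.86564062])}
top {'vertical_fov': 45.34818265018661, 'cx': 305.38844150769387, 'cy': 251.10157898042382, 'position': array([ 0.40639137, -0.02420913,  1.45984824]), 'attitude': array([ 0.71544402,  0.02876488, -0.03389919, -0.6972541 ])}
wrist {'vertical_fov': 59.14947135551655, 'cx': 314.43385572567314, 'cy': 243.3445708124687, 'position': array([0.21206693, 0.6456599 , 0.3718952 ]), 'attitude': array([ 0.83258904, -0.1362926 , -0.08514007,  0.53006697])}
```

View pics/top0.png

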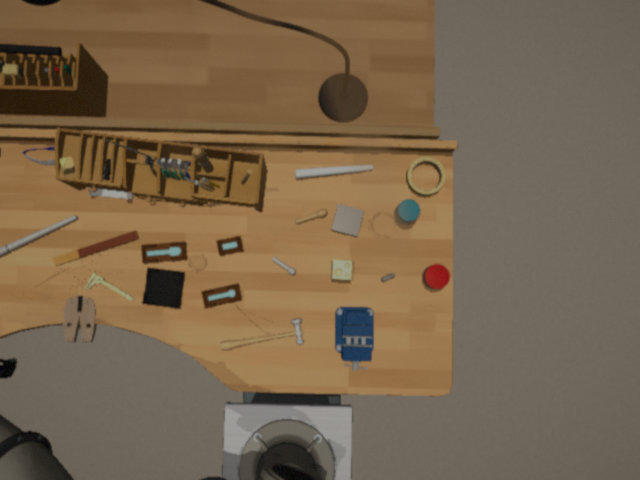

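View pics/side0.png

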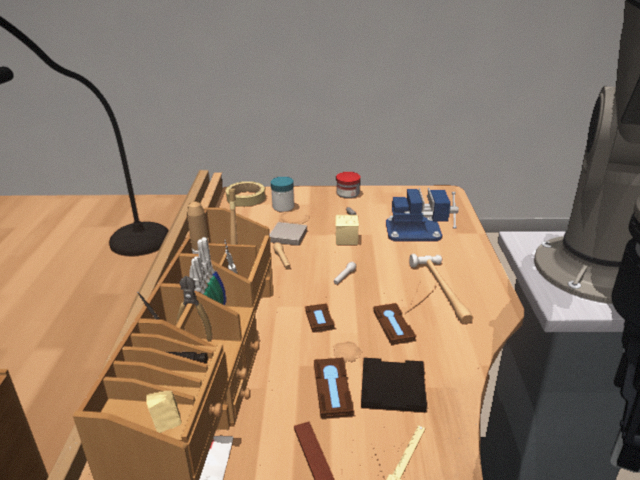

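The top view shows block (347,221), cube (342,270), short punch (388,278), long punch (284,266), wood punch (312,216), pad (164,288), and rests: wood (164,252), short (230,246), long (222,296). The side view shows the same layout. Next I'll triangulate with the networks.

```bash
cat > h.py <<'E'
from station import bot
import cv2,numpy as np
from scipy.spatial.transform import Rotation as R
def rot(q): return R.from_quat([q[1],q[2],q[3],q[0]])
def ray(info,px):
    f=240/np.tan(np.radians(info["vertical_fov"])/2)
    px=np.atleast_2d(px).astype(float)
    d=np.c_[(px[:,0]-info["cx"])/f,-(px[:,1]-info["cy"])/f,-np.ones(len(px))]
    return np.array(info["position"]),rot(info["attitude"]).apply(d)
def onplane(info,px,z):
    p,d=ray(info,px); return p+d*((z-p[2])/d[:,2])[:,None]
def tri(i1,p1,i2,p2):
    a,u=ray(i1,p1);b,v=ray(i2,p2);u=u[0];v=v[0]
    s=np.linalg.lstsq(np.c_[u,-v],b-a,rcond=None)[0]
    x,y=a+u*s[0],b+v*s[1]
    return (x+y)/2,np.linalg.norm(x-y)
def shape(info,region,z):
    "metric min-area rect of the region projected on plane z: centre, long side, short side, angle of long side, centroid"
    c=max(cv2.findContours(region.astype(np.uint8),cv2.RETR_EXTERNAL,cv2.CHAIN_APPROX_NONE)[0],key=cv2.contourArea)
    P=onplane(info,c[:,0],z)[:,:2]
    (cx,cy),_,_=r=cv2.minAreaRect((P*1000).astype(np.float32))
    b=cv2.boxPoints(r);e1,e2=b[1]-b[0],b[2]-b[1]
    if np.hypot(*e1)<np.hypot(*e2): e1,e2=e2,e1
    ys,xs=np.nonzero(region); m=onplane(info,np.c_[xs,ys],z)[:,:2].mean(0)
    return np.round([cx,cy,np.hypot(*e1),np.hypot(*e2),np.degrees(np.arctan2(e1[1],e1[0]))%180,*(m*1000)],1)
def tool():
    o=bot.get_obs(); return np.array(o["eef_pos"]),rot(o["tool_rot"]),o
def go(target,yaw=None):
    "shift (cm, tool axes) and turn to stand at target, tool down, jaws' y axis along yaw (deg, world, mod 180)"
    p,r,o=tool()
    z=[0,0,-1]
    y0=r.apply([0,1,0])
    a0=np.degrees(np.arctan2(y0[1],y0[0]))
    if yaw is None: yaw=a0
    d=(yaw-a0+90)%180-90; a=np.radians(a0+d)
    y=np.array([np.cos(a),np.sin(a),0]);x=np.cross(y,z)
    T=R.from_matrix(np.c_[x,y,z])
    print("turn",np.round(np.degrees((r.inv()*T).as_rotvec()),2),"shift cm",np.round(r.inv().apply(np.array(target)-p)*100,2),"q7",round(o["q"][6],2),"t",round(o["t"],2))
E
python3 - <<'E'
from h import *
ti,si=bot.camera_info("top"),bot.camera_info("side")
H=dict(steel_block=.015,brass_cube=.048,short_punch=.0065,long_punch=.008,wood_punch=.008,rubber_pad=.015,short_rest=.012,long_rest=.012,wood_rest=.012,polish_pot=.048,pumice_pot=.07)
bot.read_camera("top");bot.read_camera("side")
for n,h in H.items():
    a=bot.silhouettes(n,"top");b=bot.silhouettes(n,"side")
    if a: print(n,"top",[round(float(k["score"]),2) for k in a],np.round(a[0]["location"]),shape(ti,a[0]["region"],h))
    else: print(n,"top none")
    if b: print("   side",[round(float(k["score"]),2) for k in b],np.round(b[0]["location"]),shape(si,b[0]["region"],h))
    if a and b: print("   tri",*[np.round(v,4) for v in tri(ti,a[0]["location"],si,b[0]["location"])])
E
```

```text
steel_block top [0.71] [349. 221.] [ 615.6 -138.6   74.    70.9  167.3  616.2 -138.6]
   side [0.57, 0.56] [318. 318.] [544.  171.   73.8  42.3 103.3 543.7 172.2]
   tri [ 0.6012 -0.1561 -0.2299] 0.099
brass_cube top [0.73, 0.48] [342. 272.] [ 487.8 -122.9   51.7   49.4   91.   488.1 -123.6]
   side [0.61] [348. 231.] [487.7 -83.4 125.6  47.2  89.1 488.8 -80.4]
   tri [ 0.4837 -0.1251  0.0189] 0.0001
short_punch top [0.41] [390. 277.] [ 474.8 -244.2   31.9   12.4  117.8  475.4 -244.9]
long_punch top none
   side [0.63] [346. 270.] [493.6  21.6  81.9  18.5  63.7 493.8  18.3]
wood_punch top [0.44] [314. 218.] [623.7 -44.2  84.1  19.5 110.1 625.2 -47.5]
   side [0.46] [283. 255.] [624.9 -44.8 104.3  20.6 104.7 623.8 -48.2]
   tri [ 0.6218 -0.0522  0.005 ] 0.0006
rubber_pad top [0.72, 0.64, 0.17] [164. 286.] [433.4 320.5  94.5  93.1  84.4 432.4 320.2]
   side [0.57] [394. 388.] [433.3 329.9 105.3  92.8  84.4 433.7 333.8]
   tri [ 0.4347  0.324  -0.0006] 0.0055
short_rest top [0.72] [229. 246.] [543.5 159.8  61.8  39.6 101.9 543.9 159.9]
   side [0.58] [318. 316.] [543.3 167.6  74.7  42.7 103.2 543.8 169. ]
   tri [0.5442 0.161  0.0102] 0.0039
long_rest top [0.68, 0.38] [220. 294.] [417.2 175.   95.3  43.3 104.4 416.7 175.2]
   side [0.94] [394. 324.] [417.4 183.3 106.4  48.1 104.2 417.1 186. ]
   tri [0.4189 0.1789 0.006 ] 0.0049
wood_rest top [0.9] [163. 255.] [523.  324.7 112.5  47.8  96.3 522.3 325. ]
   side [0.63] [336. 389.] [523.  331.9 119.2  47.   96.  522.4 335.8]
   tri [0.5177 0.3288 0.0031] 0.0013
polish_pot top [0.7, 0.62] [162. 251.] [520.7 316.1 110.1  47.8  96.7 520.3 316.5]
   side [0.97] [352. 183.] [ 476.8 -308.   153.    61.8   89.1  477.8 -307.1]
   tri [0.4993 0.2578 0.3043] 0.0054
pumice_pot top [0.65, 0.57] [410. 214.] [ 632.7 -278.9   66.8   51.8  136.2  632.8 -278.5]
   side [0.64] [279. 195.] [ 631.5 -215.8  176.4   49.5   92.9  631.  -212.2]
   tri [ 0.6397 -0.2938  0.0266] 0.0114
```

Run:
```python
from h import *
go([.43,.35,.27],40); go([.56,-.11,.26],-12.7)
```

```text
turn [-0.   -0.   25.03] shift cm [-24.21 -17.62  -2.17] q7 -0.08 t 1.35
turn [-0.   -0.   77.73] shift cm [-55.41 -53.83  -1.17] q7 -0.08 t 1.35
```

Call:
carry_out(moves=[[[0,0,9],[-4.8,-3.5,-0.4],8.5],[[0,0,18],[-9.6,-7,-0.8],8.5],[[0,0,27],[-14.4,-10.5,-1.2],8.5],[[0,0,36],[-19.2,-14,-1.6],8.5],[[0,0,45],[-24,-17.5,-2],8.5]], newtons=60)

```text
t: 1.98
eef_pos: [0.4294, 0.3503, 0.2688]
tool_rot: [-0.0, 0.575, 0.818, 0.0]
contact_force: [0.6, 0.9, 0.6]
gripper_width: 0.993
```

Run:
```python
from h import *
print(bot.get_obs()["eef_pos"])
go([.50,.12,.27],8); go([.58,-.12,.26],-12.7)
```

```text
[0.42944646 0.350276   0.26876105]
turn [ 0.04 -0.03 11.74] shift cm [-24.06  -1.14  -0.14] q7 -0.38 t 1.98
turn [ 3.000e-02 -4.000e-02  3.244e+01] shift cm [-49.35  -1.71   0.85] q7 -0.38 t 1.98
```

Call:
carry_out(moves=[[[0,0,6],[-5,-0.2,0],8.5],[[0,0,12],[-10,-0.4,0],8.5],[[0,0,18],[-15,-0.6,0],8.5],[[0,0,24],[-20,-0.8,0],8.5],[[0,0,32.4],[-25,-1,0],8.5]])

```text
t: 2.6
eef_pos: [0.5052, 0.1122, 0.2686]
tool_rot: [-0.0, 0.78, 0.625, 0.0]
contact_force: [1.6, 0.5, -0.1]
gripper_width: 0.996
```

Run:
```python
from h import *
go([.60,-.14,.22],-12.7)
```

```text
turn [ 0.03 -0.04  0.09] shift cm [-22.54  14.75   4.85] q7 -0.44 t 2.6
```

Call:
carry_out(moves=[[[0,0,0],[-5,2.5,0.5],8.5],[[0,0,0],[-10,5.5,1],8.5],[[0,0,0],[-15,9,2],8.5],[[0,0,0],[-20,12.5,3.5],8.5],[[0,0,0],[-22.5,14.7,4.8],8.5]])

```text
t: 3.22
eef_pos: [0.6006, -0.1415, 0.2201]
tool_rot: [0.001, 0.78, 0.625, -0.0]
contact_force: [-0.0, 1.4, 0.4]
gripper_width: 0.998
```

```bash
cat > w.py <<'E'
import sys
from h import *
def look(names,H,pic=None):
    i=bot.camera_info("wrist");im=bot.read_camera("wrist")
    p,r,o=tool(); print("tcp",np.round(p,4),"t",round(o["t"],2))
    out=im.copy()
    for n,h in zip(names,H):
        s=bot.silhouettes(n,"wrist")
        for k in s[:1]:
            print(n,[round(float(q["score"]),2) for q in s],np.round(k["location"]),shape(i,k["region"],h))
            c=cv2.findContours(k["region"].astype(np.uint8),0,1)[0]; cv2.drawContours(out,c,-1,(255,0,0),1)
        if not s: print(n,"none")
    if pic: cv2.imwrite(f"pics/{pic}.png",out[:,:,::-1])
if __name__=="__main__":
    a=sys.argv[1:]; look([x.split(":")[0] for x in a[1:]],[float(x.split(":")[1]) for x in a[1:]],a[0] if a[0]!="-" else None)
E
python3 w.py w1 steel_block:0.015 brass_cube:0.048 wood_punch:0.008
```

```text
tcp [ 0.6009 -0.1447  0.2185] t 3.27
steel_block [0.61] [334. 194.] [ 618.5 -137.6   71.5   70.1   75.8  619.2 -136.1]
brass_cube [0.83] [168. 220.] [ 497.8 -120.8   61.4   52.8  178.8  497.7 -120. ]
wood_punch [0.57] [320.  80.] [623.5 -46.   85.5  19.5 113.6 626.1 -47.6]
```

View pics/w1.png

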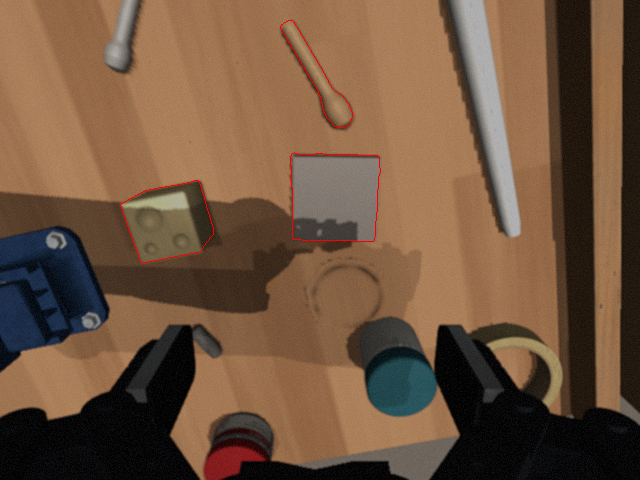

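```bash
python3 w.py - steel_block:0.015 short_punch:0.0065 wood_punch:0.008 brass_cube:0.048; python3 -c "
from h import *
go([.60,-.14,.12],-13.5)"
```

```text
tcp [ 0.6002 -0.1367  0.2203] t 3.48
steel_block [0.85] [335. 204.] [ 618.9 -137.2   70.2   69.    76.5  619.2 -136. ]
short_punch [0.9] [207. 345.] [ 476.3 -243.2   36.3   15.1  115.6  476.3 -243.2]
wood_punch [0.75] [322.  84.] [626.8 -44.9  84.4  19.8 106.2 626.  -47.3]
brass_cube [0.93] [171. 225.] [ 497.7 -120.5   60.9   53.3  179.1  497.7 -119.6]
turn [ 0.03 -0.06  1.25] shift cm [-0.4   0.04 10.08] q7 0.16 t 3.67
```

Call:
carry_out(moves=[[[0,0,0.5],[-0.2,0.6,4],8.5],[[0,0,1.2],[-0.4,1.8,8],8.5],[[0,0,1.2],[-0.4,1.8,11],8.5],[[0,0,1.2],[-0.4,1.8,11],8.5]])

```text
t: 4.18
eef_pos: [0.6155, -0.144, 0.1085]
tool_rot: [-0.002, 0.785, 0.619, -0.001]
contact_force: [-0.1, -0.3, 0.4]
gripper_width: 0.997
```

```bash
python3 w.py w2 steel_block:0.015; python3 -c "
from h import *
go([.618,-.1375,.02],-13.5)"
```

```text
tcp [ 0.6167 -0.1446  0.1103] t 4.22
steel_block [0.83, 0.26] [314. 239.] [ 619.2 -136.5   70.5   68.3   76.5  619.5 -135. ]
turn [ 0.06 -0.01 -0.03] shift cm [ 0.75 -0.14  9.14] q7 0.22 t 4.28
```

View pics/w2.png

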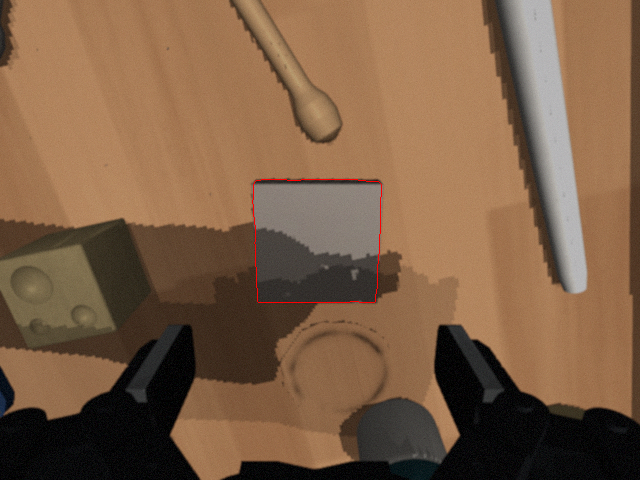

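```bash
python3 -c "
from h import *
i=bot.camera_info('wrist');p,r,o=tool()
c,d=ray(i,[[192,328],[437,328],[192,380],[437,380]])
print(r.inv().apply(c-p), r.inv().apply(d))
for a,b in((0,1),(2,3)):
  D=.085/(r.inv().apply(d)[a,1]-r.inv().apply(d)[b,1]); D=abs(D); print(r.inv().apply(c+d*D-p)[[a,b]])
go([.619,-.1367,.04],-13.5)"
```

```text
[ 0.08155951  0.00138662 -0.12447231] [[-0.50778404 -0.29099877  0.88394369]
 [-0.50871578  0.28831911  0.88438845]
 [-0.62433802 -0.29115616  0.84478143]
 [-0.62526975  0.28816172  0.84522619]]
[[ 0.00705526 -0.04130997  0.00522369]
 [ 0.00691856  0.04369003  0.00528895]]
[[-0.01004603 -0.04133306 -0.00052237]
 [-0.01018274  0.04366694 -0.00045711]]
turn [ 0.06 -0.01 -0.03] shift cm [ 0.85 -0.06  7.14] q7 0.22 t 4.28
```

Call:
carry_out(moves=[[[0,0,0],[0.6,0.1,4],8.5],[[0,0,0],[0.6,0.1,6.5],8.5],[[0,0,0],[0.6,0.1,7],8.5],[[0,0,0],[0.6,0.1,7],8.5],[[0,0,0],[0.6,0.1,7],8.5]])

```text
t: 4.9
eef_pos: [0.6205, -0.1402, 0.0421]
tool_rot: [0.001, 0.786, 0.619, 0.001]
contact_force: [0.2, 0.1, -0.2]
gripper_width: 0.996
```

```bash
python3 -c "
from h import *
go([.619,-.1367,.011],-13.5)"
```

```text
turn [ 0.16 -0.02 -0.08] shift cm [ 0.3  -0.23  3.1 ] q7 0.25 t 4.9
```

Call:
carry_out(moves=[[[0,0,0],[0.3,-0.2,2],8.5],[[0,0,0],[0.3,-0.2,3.1],8.5],[[0,0,0],[0.3,-0.2,3.1],8.5],[[0,0,0],[0.3,-0.2,3.1],6.5],[[0,0,0],[0.3,-0.2,3.1],6.5]], newtons=70)

```text
t: 5.52
eef_pos: [0.6185, -0.1369, 0.0104]
tool_rot: [0.0, 0.786, 0.618, 0.0]
contact_force: [-2.0, 0.8, 5.2]
gripper_width: 0.786
```

Call:
carry_out(moves=[[[0,0,0],[0,0,0],6.3],[[0,0,0],[0,0,0],6.3],[[0,0,0],[0,0,-1],6.3],[[0,0,0],[0,0,-2],6.3]])

```text
t: 6.02
eef_pos: [0.6176, -0.1362, 0.0295]
tool_rot: [-0.0, 0.786, 0.619, -0.0]
contact_force: [0.1, 0.5, -6.8]
gripper_width: 0.786
```

```bash
python3 -c "
from h import *
go([.55,-.05,.17],-13.5);go([.45,.20,.20],-5.6)"
```

```text
turn [-0.06  0.01 -0.07] shift cm [  6.8   -8.61 -14.04] q7 0.26 t 6.03
turn [-0.06  0.   -7.97] shift cm [ 28.75 -24.2  -17.03] q7 0.26 t 6.03
```

Call:
carry_out(moves=[[[0,0,0],[0,0,-4],6.3],[[0,0,0],[1,-1,-9],6.3],[[0,0,0],[3.5,-4,-13],6.3],[[0,0,-2],[7.5,-8,-15],6.3],[[0,0,-4],[12,-11.5,-16],6.3]])

```text
t: 6.65
eef_pos: [0.5335, 0.0079, 0.1908]
tool_rot: [0.0, 0.764, 0.645, 0.001]
contact_force: [0.9, 1.3, -5.7]
gripper_width: 0.788
```

Call:
carry_out(moves=[[[0,0,-1],[4,-3,-0.5],6.3],[[0,0,-2],[8,-6,-1],6.3],[[0,0,-3],[12,-9,-1],6.3],[[0,0,-4],[15.5,-11,-1],6.3],[[0,0,-4],[16,-11.5,-1],6.3]])

```text
t: 7.28
eef_pos: [0.4462, 0.1871, 0.1996]
tool_rot: [-0.001, 0.739, 0.674, 0.0]
contact_force: [0.1, -1.4, -6.3]
gripper_width: 0.788
```

Call:
carry_out(moves=[[[0,0,0],[0,0,0],6.3],[[0,0,0],[0,0,0],6.3],[[0,0,0],[0,0,0],6.3]])

```text
t: 7.65
eef_pos: [0.4481, 0.1829, 0.1993]
tool_rot: [0.0, 0.741, 0.671, -0.0]
contact_force: [-0.6, -0.2, -6.3]
gripper_width: 0.789
```

```bash
python3 w.py w3 rubber_pad:0.015 wood_rest:0.012 long_rest:0.012 short_rest:0.012; python3 -c "
from h import *
go([.433,.322,.12],-5.6)"
```

```text
tcp [0.4481 0.1831 0.1993] t 7.7
rubber_pad [0.57] [269.  46.] [432.7 301.4  93.2  54.  174.2 433.3 302.4]
wood_rest none
long_rest [0.77, 0.75] [271. 206.] [417.3 185.7  77.3  45.1 104.  417.4 190.2]
short_rest [0.8] [439. 230.] [544.2 161.2  64.   40.6 103.1 543.9 162.1]
turn [-0.    0.   -0.01] shift cm [13.61 -2.82  7.93] q7 -0.46 t 7.9
```

View pics/w3.png

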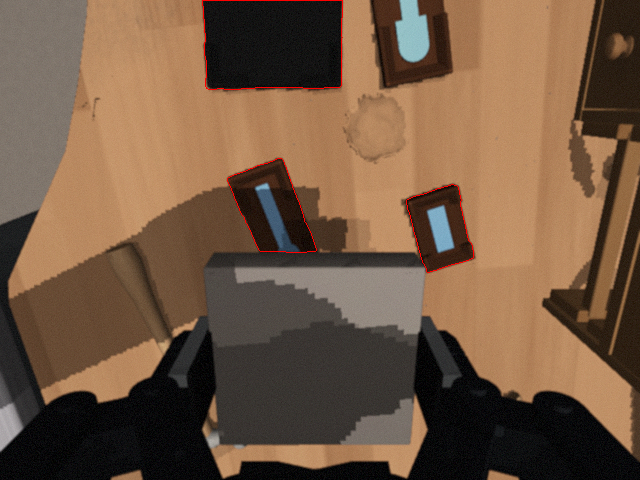

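Call:
carry_out(moves=[[[0,0,0],[4,-1,0],6.3],[[0,0,0],[7.2,-2,0],6.3],[[0,0,0],[7.2,-2,0],6.3],[[0,0,0],[7.2,-2,0],6.3],[[0,0,0],[7.2,-2,0],6.3]])

```text
t: 8.52
eef_pos: [0.435, 0.2565, 0.1992]
tool_rot: [0.0, 0.741, 0.671, -0.0]
contact_force: [0.3, 0.7, -5.7]
gripper_width: 0.781
```

```bash
cat > s.py <<'E'
from h import *
# held block in the tool frame and pad corners from the same picture
i=bot.camera_info("wrist");im=bot.read_camera("wrist");p,r,o=tool()
for n,h in(("rubber_pad",.015),("wood_rest",.012)):
    s=bot.silhouettes(n,"wrist")
    if s: print(n,s[0]["score"],np.round(s[0]["location"]),shape(i,s[0]["region"],h))
s=bot.silhouettes("steel_block","wrist")
if s: print("block px",np.round(s[0]["location"]),cv2.boundingRect(s[0]["region"].astype(np.uint8)),"held centre at its top", shape(i,s[0]["region"],p[2]-.010+.015))
print(np.round(p,4))
cv2.imwrite("pics/w4.png",im[:,:,::-1])
E
python3 s.py; python3 -c "
from h import *
go([.433,.320,.12],-5.7)"
```

```text
rubber_pad 0.66 [303. 120.] [434.8 322.   92.3  92.2 174.5 435.2 324.3]
wood_rest 0.56 [428. 101.] [523.5 325.4 111.3  49.   95.8 523.1 328.6]
block px [314. 346.] (204, 251, 222, 195) held centre at its top [436.4 258.7  73.1  68.1  84.4 436.7 261.6]
[0.435  0.2567 0.1993]
turn [ 0.   -0.    0.07] shift cm [ 6.23 -0.81  7.94] q7 -0.6 t 8.72
```

Call:
carry_out(moves=[[[0,0,0],[3.5,-0.4,3],6.3],[[0,0,0],[6.4,-0.8,8],6.3],[[0,0,0],[6.4,-0.8,13],6.3],[[0,0,0],[6.4,-0.8,14],6.3],[[0,0,0],[6.4,-0.8,14],6.3]])

```text
t: 9.35
eef_pos: [0.4337, 0.3216, 0.0598]
tool_rot: [0.0, 0.741, 0.671, -0.0]
contact_force: [0.6, 0.1, -4.8]
gripper_width: 0.784
```

```bash
python3 -c "
from h import *
go([.4334,.3218,.0215],-5.6)"
```

```text
turn [ 0.01  0.03 -0.04] shift cm [ 0.01 -0.03  3.83] q7 -0.57 t 9.35
```

Call:
carry_out(moves=[[[0,0,0],[0,0,1.5],6.3],[[0,0,0],[0,0,2.6],6.3],[[0,0,0],[0,0,3.3],6.3],[[0,0,0],[0,0,3.7],6.3],[[0,0,0],[0,0,3.8],6.3]])

```text
t: 9.98
eef_pos: [0.433, 0.3222, 0.0211]
tool_rot: [-0.0, 0.741, 0.672, -0.0]
contact_force: [0.1, -0.5, -6.7]
gripper_width: 0.782
```

Call:
carry_out(moves=[[[0,0,0],[0,0,0],6.3],[[0,0,0],[0,0,0],6.3]])

```text
t: 10.22
eef_pos: [0.4332, 0.3224, 0.0215]
tool_rot: [-0.0, 0.741, 0.672, 0.0]
contact_force: [-0.8, 0.4, -5.8]
gripper_width: 0.784
```

Call:
carry_out(moves=[[[0,0,0],[0,0,0.1],6.3],[[0,0,0],[0,0,0.15],6.3],[[0,0,0],[0,0,0.15],6.3]])

```text
t: 10.6
eef_pos: [0.4332, 0.3224, 0.0204]
tool_rot: [-0.0, 0.741, 0.672, 0.0]
contact_force: [-1.8, -1.4, 5.2]
gripper_width: 0.785
```

Contact (−6 → +5 N). I'll release and rise.

Call:
carry_out(moves=[[[0,0,0],[0,0,0],7.5],[[0,0,0],[0,0,0],8.5],[[0,0,0],[0,0,0],8.5],[[0,0,0],[0,0,-1.5],8.5],[[0,0,0],[0,0,-5],8.5]])

```text
t: 11.22
eef_pos: [0.4323, 0.3216, 0.07]
tool_rot: [0.0, 0.741, 0.672, -0.001]
contact_force: [-0.5, -0.0, 0.2]
gripper_width: 0.994
```

Call:
carry_out(moves=[[[0,0,0],[-4,0,-4],8.5],[[0,0,0],[-9,0,-7],8.5],[[0,0,0],[-9,0,-7],8.5],[[0,0,0],[-9,0,-7],8.5]])

```text
t: 11.72
eef_pos: [0.4245, 0.2333, 0.1405]
tool_rot: [-0.0, 0.741, 0.672, 0.001]
contact_force: [1.1, 0.7, 0.1]
gripper_width: 0.998
```

```bash
python3 w.py w5 rubber_pad:0.015 steel_block:0.025;  python3 -c "
from h import *
go([.49,-.14,.2],0)"
```

```text
tcp [0.4242 0.2337 0.1399] t 11.78
rubber_pad [0.82] [319.  19.] [434.6 320.3  92.5  88.7 174.5 435.9 324.6]
steel_block [0.76] [312.  86.] [434.1 320.4  69.4  69.1 174.3 434.2 322.1]
turn [-0.03  0.02 -5.46] shift cm [-36.57  10.12  -6.05] q7 -0.52 t 11.88
```

View pics/w5.png

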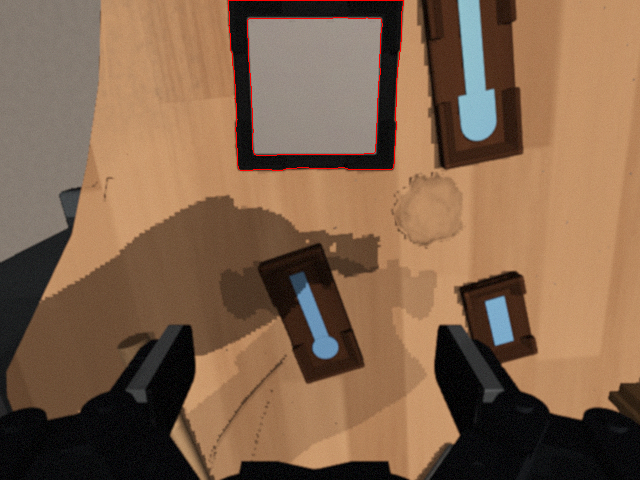

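Call:
carry_out(moves=[[[0,0,0],[-6,1.5,-1.5],8.5],[[0,0,-1],[-12,3,-3],8.5],[[0,0,-3],[-18,5,-4.5],8.5],[[0,0,-5.5],[-24,7,-6],8.5],[[0,0,-5.5],[-30,8.5,-6],8.5]])

```text
t: 12.5
eef_pos: [0.4802, -0.0688, 0.2003]
tool_rot: [0.001, 0.707, 0.708, 0.001]
contact_force: [1.6, 0.2, -0.6]
gripper_width: 0.996
```

Call:
carry_out(moves=[[[0,0,0],[-4.5,1.3,0],8.5],[[0,0,0],[-5,1.3,0],8.5],[[0,0,0],[-5,1.3,0],8.5],[[0,0,0],[-5,1.3,0],8.5]])

```text
t: 13.0
eef_pos: [0.4916, -0.1159, 0.1991]
tool_rot: [-0.001, 0.707, 0.708, -0.0]
contact_force: [-0.3, -0.7, 0.0]
gripper_width: 0.995
```

```bash
python3 w.py w6 brass_cube:0.048 short_punch:0.0065 long_punch:0.008 wood_punch:0.008
```

```text
tcp [ 0.4917 -0.116   0.1993] t 13.05
brass_cube [0.96] [313. 229.] [ 490.4 -118.6   56.6   47.1   88.6  490.4 -118.1]
short_punch [0.63] [294. 355.] [ 475.4 -243.7   39.7   14.8  113.   475.5 -242.9]
long_punch [0.83] [312.  35.] [491.5  11.9  46.4  17.   61.9 491.6   9.6]
wood_punch [0.63] [501. 122.] [623.3 -47.   85.8  22.1 115.2 625.9 -48.2]
```

View pics/w6.png

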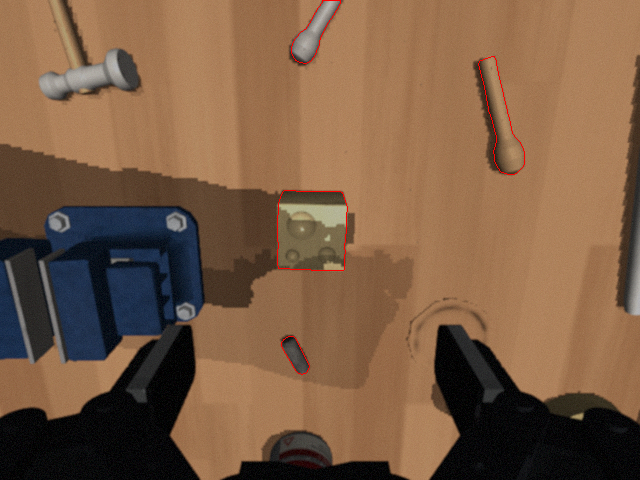

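```bash
python3 -c "
from h import *
go([.489,-.1225,.026],-1.4)"
```

```text
turn [ 0.   -0.02  1.42] shift cm [-0.55 -0.28 17.36] q7 0.33 t 13.25
```

Call:
carry_out(moves=[[[0,0,1.4],[-0.6,-0.3,5],8.5],[[0,0,1.4],[-0.6,-0.3,10],8.5],[[0,0,1.4],[-0.6,-0.3,13],8.5],[[0,0,1.4],[-0.6,-0.3,15.5],8.5],[[0,0,1.4],[-0.6,-0.3,17.3],8.5]])

```text
t: 13.88
eef_pos: [0.4886, -0.1235, 0.0256]
tool_rot: [-0.0, 0.716, 0.698, -0.0]
contact_force: [-0.1, 0.2, -0.2]
gripper_width: 0.994
```

Call:
carry_out(moves=[[[0,0,0],[0,0,0],8.5],[[0,0,0],[0,0,0],4.2],[[0,0,0],[0,0,0],4.2],[[0,0,0],[0,0,0],4.2],[[0,0,0],[0,0,0],4.2]], newtons=80)

```text
t: 14.5
eef_pos: [0.4893, -0.1239, 0.0278]
tool_rot: [0.001, 0.716, 0.698, 0.001]
contact_force: [-1.4, 0.2, 7.1]
gripper_width: 0.552
```

Call:
carry_out(moves=[[[0,0,0],[0,0,-1],4.2],[[0,0,0],[0,0,-4],4.2],[[0,0,0],[0,0,-8],4.2],[[0,0,0],[0,0,-12],4.2],[[0,0,0],[0,0,-12],4.2]])

```text
t: 15.12
eef_pos: [0.4901, -0.1241, 0.1491]
tool_rot: [0.002, 0.716, 0.698, 0.002]
contact_force: [1.1, 0.4, -8.8]
gripper_width: 0.552
```

```bash
python3 -c "
from h import *
go([.44,.20,.16],-5.7);go([.433,.3214,.16],-5.7)"
```

```text
turn [ 0.3  -0.03  4.23] shift cm [32.27 -5.83 -1.11] q7 0.39 t 15.12
turn [ 0.3  -0.03  4.23] shift cm [44.39 -6.84 -1.11] q7 0.39 t 15.12
```

Call:
carry_out(moves=[[[0,0,1],[4.5,-0.8,0],4.2],[[0,0,2],[10,-1.6,0],4.2],[[0,0,3],[15.5,-2.4,0],4.2],[[0,0,4.2],[21,-3.2,0],4.2],[[0,0,4.2],[25,-4,0],4.2]])

```text
t: 15.75
eef_pos: [0.4531, 0.1294, 0.1452]
tool_rot: [-0.001, 0.74, 0.672, -0.001]
contact_force: [0.8, -0.0, -7.4]
gripper_width: 0.553
```

Call:
carry_out(moves=[[[0,0,0],[5,-0.8,0],4.2],[[0,0,0],[10,-1.6,0],4.2],[[0,0,0],[12,-1.6,0],4.2],[[0,0,0],[12,-1.6,0],4.2],[[0,0,0],[12,-1.6,0],4.2]])

```text
t: 16.38
eef_pos: [0.4504, 0.2462, 0.1457]
tool_rot: [0.0, 0.742, 0.671, -0.001]
contact_force: [-0.1, -0.6, -8.3]
gripper_width: 0.548
```

```bash
python3 w.py w7 brass_cube:0.17 steel_block:0.025 rubber_pad:0.015; python3 -c "
from h import *
go([.433,.3214,.0528],-5.7)"
```

```text
tcp [0.4507 0.246  0.1459] t 16.43
brass_cube [0.75] [314. 356.] [452.9 259.1  61.1  45.   84.4 453.  260.4]
steel_block [0.75] [267. 116.] [434.4 320.6  68.4  68.2 174.4 434.5 322.3]
rubber_pad [0.58] [282.  52.] [434.9 322.2  93.8  93.  174.6 438.3 328.5]
turn [-0.02  0.03 -0.08] shift cm [ 7.25 -2.55  9.37] q7 -0.46 t 16.57
```

View pics/w7.png

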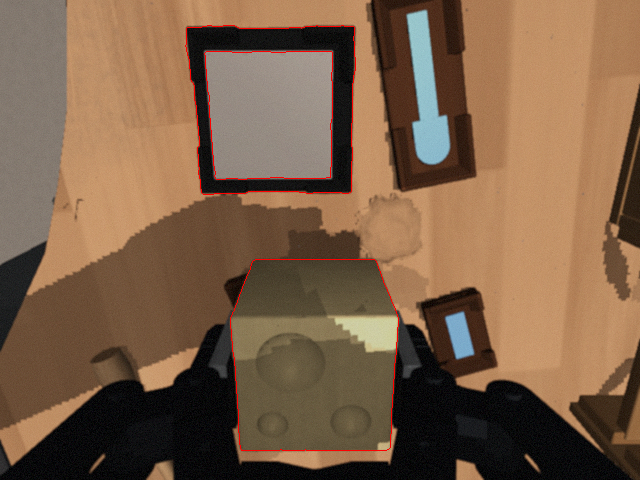

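Call:
carry_out(moves=[[[0,0,0],[3.5,-1.2,0],4.2],[[0,0,0],[7.2,-2.5,1],4.2],[[0,0,0],[7.2,-2.5,4],4.2],[[0,0,0],[7.2,-2.5,6.5],4.2],[[0,0,0],[7.2,-2.5,7.5],4.2]])

```text
t: 17.2
eef_pos: [0.4327, 0.3212, 0.0704]
tool_rot: [0.0, 0.741, 0.671, -0.001]
contact_force: [0.1, -0.6, -8.7]
gripper_width: 0.548
```

Call:
carry_out(moves=[[[0,0,0],[0,0,0.5],4.2],[[0,0,0],[0,0,0.9],4.2],[[0,0,0],[0,0,1.3],4.2],[[0,0,0],[0,0,1.5],4.2],[[0,0,0],[0,0,1.5],4.2]])

```text
t: 17.82
eef_pos: [0.4333, 0.3223, 0.0567]
tool_rot: [-0.0, 0.741, 0.671, 0.0]
contact_force: [-0.1, 0.4, -8.2]
gripper_width: 0.552
```

Call:
carry_out(moves=[[[0,0,0],[0,0,0.1],4.2],[[0,0,0],[0,0,0.2],4.2],[[0,0,0],[0,0,0.3],4.2],[[0,0,0],[0,0,0.35],4.2],[[0,0,0],[0,0,0.35],4.2]])

```text
t: 18.45
eef_pos: [0.4333, 0.3222, 0.0531]
tool_rot: [0.0, 0.741, 0.671, -0.0]
contact_force: [-1.1, 0.5, -7.7]
gripper_width: 0.554
```

Call:
carry_out(moves=[[[0,0,0],[0,0,0.05],4.2],[[0,0,0],[0,0,0.1],4.2],[[0,0,0],[0,0,0.1],4.2]])

```text
t: 18.82
eef_pos: [0.4333, 0.3223, 0.0527]
tool_rot: [-0.0, 0.741, 0.671, 0.0]
contact_force: [-3.0, -2.1, 3.8]
gripper_width: 0.549
```

Call:
carry_out(moves=[[[0,0,0],[0,0,0.05],4.2],[[0,0,0],[0,0,0.1],4.2],[[0,0,0],[0,0,0.1],4.2]])

```text
t: 19.2
eef_pos: [0.4334, 0.3222, 0.0526]
tool_rot: [-0.001, 0.741, 0.671, 0.0]
contact_force: [-6.7, -4.6, 15.8]
gripper_width: 0.55
```

Call:
carry_out(moves=[[[0,0,0],[0,0,-0.1],4.2],[[0,0,0],[0,0,-0.1],4.2],[[0,0,0],[0,0,-0.1],5.5],[[0,0,0],[0,0,-0.1],7],[[0,0,0],[0,0,-0.1],8]])

```text
t: 19.82
eef_pos: [0.4336, 0.3224, 0.0522]
tool_rot: [0.0, 0.741, 0.671, 0.0]
contact_force: [-0.6, -0.4, -0.5]
gripper_width: 0.941
```

Call:
carry_out(moves=[[[0,0,0],[0,0,-2],8],[[0,0,0],[0,0,-5],8],[[0,0,0],[0,0,-9],8],[[0,0,0],[-4,0,-10],8],[[0,0,0],[-9,0,-10],8]])

```text
t: 20.45
eef_pos: [0.4253, 0.233, 0.1533]
tool_rot: [0.0, 0.74, 0.672, 0.002]
contact_force: [0.1, -1.0, -1.1]
gripper_width: 0.938
```

Call:
carry_out(moves=[[[0,0,0],[0,0,0],8],[[0,0,0],[0,0,0],8]])

```text
t: 20.7
eef_pos: [0.4247, 0.2333, 0.1523]
tool_rot: [-0.0, 0.741, 0.671, 0.001]
contact_force: [-0.8, 0.4, 0.3]
gripper_width: 0.935
```

```bash
python3 w.py w8 brass_cube:0.073 steel_block:0.025 long_rest:0.012 wood_rest:.012 short_rest:.012; python3 -c "
from h import *
go([.48,-.0,.16],-28)"
```

```text
tcp [0.4247 0.2338 0.1522] t 20.75
brass_cube [0.78] [317.  78.] [434.5 322.1  48.1  47.6 174.2 434.6 323. ]
steel_block [0.81] [316. 137.] [434.2 320.5  69.6  68.8 174.2 433.3 313.4]
long_rest [0.74] [310. 305.] [419.  177.7  97.4  45.2 103.6 418.9 180.2]
wood_rest [0.72, 0.42] [466.  78.] [523.9 316.9  94.6  48.7  95.8 523.  317.3]
short_rest [0.96, 0.2] [494. 311.] [543.3 162.2  67.7  41.8 103.2 543.3 164.7]
turn [0.00e+00 1.00e-02 2.24e+01] shift cm [-22.68   7.81  -0.8 ] q7 -0.48 t 21.0
```

View pics/w8.png

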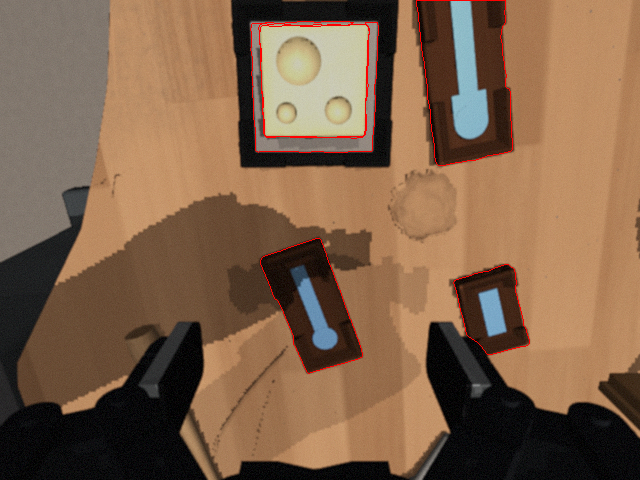

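Call:
carry_out(moves=[[[0,0,5],[-5,1.7,-1],8],[[0,0,10],[-10,3.4,-2],8],[[0,0,15],[-15,5,-2],8],[[0,0,20.5],[-20.5,7,-2],8],[[0,0,20.5],[-20.5,7.2,-2],8]])

```text
t: 21.62
eef_pos: [0.4765, 0.0171, 0.1725]
tool_rot: [0.001, 0.851, 0.525, 0.0]
contact_force: [-0.4, -0.1, -0.5]
gripper_width: 0.938
```

Call:
carry_out(moves=[[[0,0,0],[0,0,0],8],[[0,0,0],[0,0,0],6],[[0,0,0],[0,0,0],6]])

```text
t: 22.0
eef_pos: [0.4756, 0.0228, 0.172]
tool_rot: [-0.0, 0.848, 0.53, -0.0]
contact_force: [-0.3, 0.5, 0.5]
gripper_width: 0.704
```

```bash
cat > pu.py <<'E'
import sys
from h import *
# punch: axis line by PCA of the metric region, ends, and which end bears the head
def punch(n,h,pic=None):
    i=bot.camera_info("wrist");im=bot.read_camera("wrist");p,r,o=tool()
    s=bot.silhouettes(n,"wrist")
    if not s: print("none");return
    k=s[0];ys,xs=np.nonzero(k["region"]);P=onplane(i,np.c_[xs,ys],h)[:,:2]*1000
    c=shape(i,k["region"],h);u=np.array([np.cos(np.radians(c[4])),np.sin(np.radians(c[4]))]);w=np.array([-u[1],u[0]])
    # principal axis of the slice mid-points
    m=P.mean(0);a=(P-m)@u;b=(P-m)@w
    sl=[(t,b[(a>t)&(a<=t+4)]) for t in np.arange(a.min(),a.max(),4)]
    ts=[t+2 for t,v in sl if len(v)>5];mid=[(v.min()+v.max())/2 for t,v in sl if len(v)>5];wd=[v.max()-v.min() for t,v in sl if len(v)>5]
    g=np.polyfit(ts,mid,1);ang=(c[4]+np.degrees(np.arctan(g[0])))%180
    mc=m+u*(a.min()+a.max())/2+w*np.polyval(g,(a.min()+a.max())/2)
    print(n,[round(float(q["score"]),2) for q in s],"rect",c,"axis",round(ang,1),"mid",np.round(mc,1),"len",round(a.max()-a.min(),1),"widths",np.round(wd).astype(int),"tcp",np.round(p,4))
    out=im.copy();cv2.drawContours(out,cv2.findContours(k["region"].astype(np.uint8),0,1)[0],-1,(255,0,0),1)
    if pic: cv2.imwrite(f"pics/{pic}.png",out[:,:,::-1])
if __name__=="__main__": punch(sys.argv[1],float(sys.argv[2]),sys.argv[3] if len(sys.argv)>3 else None)
E
python3 pu.py long_punch .008 w9
```

```text
long_punch [0.75] rect [496.8  21.6  69.6  17.7  60.5 497.4  19.4] axis 57.2 mid [498.3  20.8] len 69.6 widths [15 17 18 17 16 12 11 11 11 11 11 11 11 11 11 11 10  9] tcp [0.4756 0.0226 0.172 ]
```

View pics/w9.png

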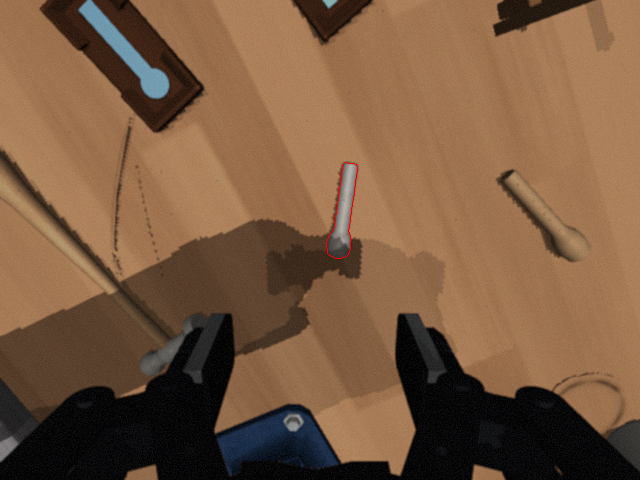

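```bash
python3 -c "
from h import *
go([.4965,.0212,.019],-32)"
```

```text
turn [-0.01 -0.    5.93] shift cm [ 0.81  1.93 15.31] q7 -0.34 t 22.1
```

Call:
carry_out(moves=[[[0,0,5.9],[0.8,1.9,4],5],[[0,0,5.9],[0.8,1.9,8],5],[[0,0,5.9],[0.8,1.9,12],5],[[0,0,5.9],[0.8,1.9,12.5],5],[[0,0,5.9],[0.8,1.9,12.5],5]])

```text
t: 22.72
eef_pos: [0.4968, 0.0203, 0.0478]
tool_rot: [0.0, 0.875, 0.484, 0.0]
contact_force: [0.9, -0.8, 0.4]
gripper_width: 0.581
```

```bash
python3 pu.py long_punch .008; python3 -c "
from h import *
go([.4965,.0212,.019],-32)"
```

```text
long_punch [0.81] rect [497.6  20.9  72.3  17.5  58.6 498.1  20.2] axis 56.8 mid [498.3  20.5] len 72.3 widths [14 16 17 17 16 15 11 10 11 11 11 11 11 11 11 11 11 11  7] tcp [0.4973 0.0204 0.0483]
turn [ 0.1  -0.1  -0.07] shift cm [ 0.   -0.12  2.96] q7 -0.21 t 22.82
```

Call:
carry_out(moves=[[[0,0,0],[0,-0.1,1.5],5],[[0,0,0],[0,-0.1,2.9],5],[[0,0,0],[0,-0.1,2.9],5],[[0,0,0],[0,-0.1,2.9],0.5],[[0,0,0],[0,-0.1,2.9],0.5]], newtons=40)

```text
t: 23.45
eef_pos: [0.4958, 0.0207, 0.0184]
tool_rot: [0.0, 0.875, 0.484, 0.0]
contact_force: [1.2, -0.5, 6.0]
gripper_width: 0.167
```

Call:
carry_out(moves=[[[0,0,0],[0,0,0],0.5],[[0,0,0],[0,0,0],0.5],[[0,0,0],[0,0,-1],0.5],[[0,0,0],[0,0,-5],0.5],[[0,0,0],[0,0,-10],0.5]])

```text
t: 24.08
eef_pos: [0.4945, 0.0208, 0.1189]
tool_rot: [-0.0, 0.875, 0.484, -0.001]
contact_force: [0.2, 1.4, -0.4]
gripper_width: 0.158
```

```bash
python3 -c "
from h import *
print(bot.get_obs()['gripper_width'])
go([.44,.13,.16],14.0)"
```

```text
0.15773815556425802
turn [ -0.15   0.06 -46.07] shift cm [  6.35 -10.42  -4.1 ] q7 -0.31 t 24.07
```

Call:
carry_out(moves=[[[0,0,-9],[1.3,-2.1,-0.8],0.5],[[0,0,-18],[2.6,-4.2,-1.6],0.5],[[0,0,-27],[3.9,-6.3,-2.4],0.5],[[0,0,-36],[5.2,-8.4,-3.2],0.5],[[0,0,-46],[6.4,-10.4,-3.2],0.5]])

```text
t: 24.7
eef_pos: [0.441, 0.1312, 0.1511]
tool_rot: [0.0, 0.614, 0.789, 0.001]
contact_force: [-0.2, 0.7, -0.9]
gripper_width: 0.164
```

Call:
carry_out(moves=[[[0,0,0],[0,0,0],0.5],[[0,0,0],[0,0,0],0.5],[[0,0,0],[0,0,0],0.5]])

```text
t: 25.08
eef_pos: [0.4417, 0.1294, 0.1502]
tool_rot: [0.0, 0.617, 0.787, -0.0]
contact_force: [0.2, 0.2, -0.6]
gripper_width: 0.163
```

```bash
python3 w.py w10 long_rest:0.012 short_rest:0.012 wood_rest:0.012; python3 -c "
from h import *
z=tool()[0][2]
import pu; pu.punch('long_punch',z-.0105)
go([.4165,.1755,.10],14)"
```

```text
tcp [0.4416 0.1294 0.1501] t 25.12
long_rest [0.77] [295. 147.] [418.9 175.9  94.8  44.6 103.7 418.4 178.8]
short_rest [0.71] [477. 221.] [543.4 160.2  62.9  42.3 103.  542.5 161.2]
wood_rest [0.85, 0.7] [530.  18.] [528.3 276.7  51.8  22.   13.7 528.7 278.1]
long_punch [0.89] rect [443.9 130.3  74.5  16.1 100.4 442.5 130.5] axis 102.8 mid [442.6 130. ] len 74.5 widths [14 16 16 16 15 14 12 11 11 11 11 11 11 11 11 11 11 11 10] tcp [0.4414 0.13   0.1501]
turn [-0.01  0.01 -0.11] shift cm [ 5.01 -1.33  5.01] q7 0.04 t 25.38
```

View pics/w10.png

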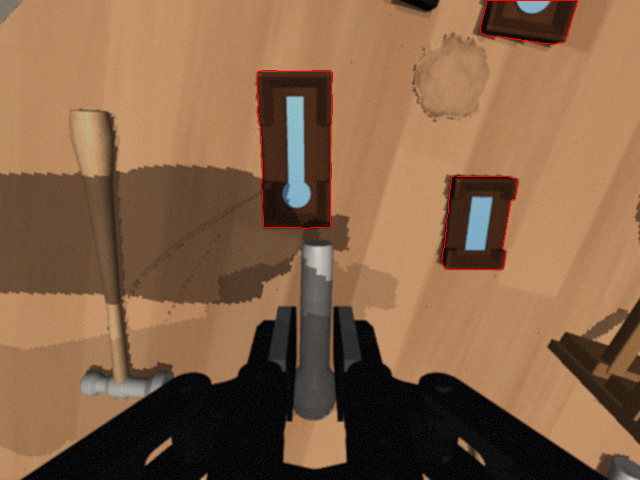

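Call:
carry_out(moves=[[[0,0,0],[2.5,-0.6,3],0.5],[[0,0,0],[4.9,-1.2,6],0.5],[[0,0,0],[4.9,-1.2,9],0.5],[[0,0,0],[4.9,-1.2,9],0.5],[[0,0,0],[4.9,-1.2,9],0.5]])

```text
t: 26.0
eef_pos: [0.4186, 0.1747, 0.0609]
tool_rot: [0.0, 0.617, 0.787, 0.0]
contact_force: [0.4, 0.0, -0.5]
gripper_width: 0.162
```

```bash
python3 -c "
from h import *
go([.4175,.1755,.027],13.7)"
```

```text
turn [0.05 0.   0.17] shift cm [ 0.1  -0.09  3.39] q7 0.05 t 26.0
```

Call:
carry_out(moves=[[[0,0,0],[0.1,-0.1,1.5],0.5],[[0,0,0],[0.1,-0.1,2.6],0.5],[[0,0,0],[0.1,-0.1,3.2],0.5],[[0,0,0],[0.1,-0.1,3.4],0.5],[[0,0,0],[0.1,-0.1,3.5],0.5]])

```text
t: 26.62
eef_pos: [0.4166, 0.1755, 0.0253]
tool_rot: [-0.0, 0.616, 0.788, -0.0]
contact_force: [-2.6, -1.4, 14.3]
gripper_width: 0.163
```

Call:
carry_out(moves=[[[0,0,0],[0,0,0],0.5],[[0,0,0],[0,0,0],0.5]])

```text
t: 26.88
eef_pos: [0.4166, 0.1755, 0.0254]
tool_rot: [-0.0, 0.616, 0.788, -0.0]
contact_force: [-2.1, -1.7, 4.7]
gripper_width: 0.157
```

Call:
carry_out(moves=[[[0,0,0],[0,0,-0.1],1.8],[[0,0,0],[0,0,-0.1],3],[[0,0,0],[0,0,-0.1],4],[[0,0,0],[0,0,-2],4],[[0,0,0],[0,0,-6],5]])

```text
t: 27.5
eef_pos: [0.4158, 0.1752, 0.0848]
tool_rot: [-0.0, 0.616, 0.788, -0.002]
contact_force: [0.7, 0.4, 0.2]
gripper_width: 0.586
```

Call:
carry_out(moves=[[[0,0,2],[-3,1,-4.5],5],[[0,0,5],[-7,2,-8],5],[[0,0,5],[-7,2,-8],5],[[0,0,5],[-7,2,-8],5]])

```text
t: 28.0
eef_pos: [0.4524, 0.113, 0.1647]
tool_rot: [-0.0, 0.65, 0.76, -0.0]
contact_force: [-0.7, 0.5, -0.8]
gripper_width: 0.585
```

```bash
python3 w.py w11 long_rest:0.012; python3 -c "
from h import *
import pu; pu.punch('long_punch',.015)
go([.476,-.243,.16],27)"
```

```text
tcp [0.4519 0.1133 0.1642] t 28.05
long_rest [0.61] [282. 116.] [418.9 175.6  95.3  44.6 103.7 418.8 179. ]
long_punch [0.56] rect [419.  176.4  68.4  16.7  98.1 418.1 175.4] axis 101.0 mid [417.9 176.3] len 68.4 widths [14 16 17 16 15 13 11 11 11 11 11 11 11 11 11 11 11  6] tcp [0.4518 0.1133 0.1641]
turn [-1.200e-01  1.000e-02 -1.797e+01] shift cm [-35.56  -3.22   0.44] q7 -0.0 t 28.2
```

View pics/w11.png

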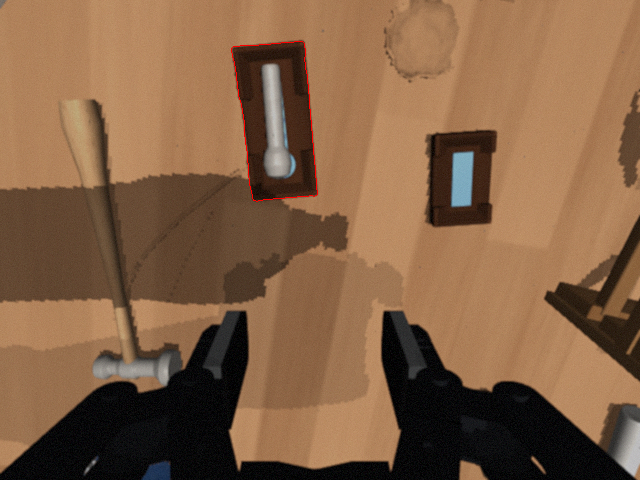

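Call:
carry_out(moves=[[[0,0,-4],[-5.5,-0.5,0],4],[[0,0,-8],[-11.5,-1,0],4],[[0,0,-12],[-17.5,-1.5,0],4],[[0,0,-16],[-23.5,-2,0],4],[[0,0,-16],[-29,-2.6,0],4]])

```text
t: 28.82
eef_pos: [0.4721, -0.1793, 0.1645]
tool_rot: [-0.0, 0.537, 0.844, -0.0]
contact_force: [0.5, 0.6, -0.4]
gripper_width: 0.465
```

Call:
carry_out(moves=[[[0,0,0],[-4,0,1.5],4],[[0,0,0],[-6,0.8,3],4],[[0,0,0],[-6,0.8,3],4],[[0,0,0],[-6,0.8,3],4]])

```text
t: 29.32
eef_pos: [0.5043, -0.2279, 0.1347]
tool_rot: [-0.001, 0.537, 0.843, -0.0]
contact_force: [-1.0, -0.1, 0.3]
gripper_width: 0.468
```

```bash
python3 pu.py short_punch .0065 w12; python3 -c "
from h import *
go([.475,-.243,.05],24)"
```

```text
short_punch [0.86] rect [ 476.  -243.6   36.5   13.1  113.1  475.9 -242.9] axis 114.2 mid [ 476.3 -243.5] len 36.5 widths [12 12 13 13 13 13 12 13 13  6] tcp [ 0.5044 -0.2278  0.135 ]
turn [ 0.01 -0.04  1.01] shift cm [-0.13 -3.33  8.53] q7 1.07 t 29.43
```

Call:
carry_out(moves=[[[0,0,1.2],[-0.2,-2,3],4],[[0,0,1.2],[-0.2,-3.3,6.5],4],[[0,0,1.2],[-0.2,-3.4,8.5],4],[[0,0,1.2],[-0.2,-3.4,8.5],4],[[0,0,1.2],[-0.2,-3.4,8.5],4]])

```text
t: 30.05
eef_pos: [0.4757, -0.2449, 0.0512]
tool_rot: [0.001, 0.546, 0.838, 0.0]
contact_force: [-0.0, -0.1, 0.7]
gripper_width: 0.465
```

```bash
python3 pu.py short_punch .0065; python3 -c "
from h import *
go([.4749,-.244,.0185],23.7)"
```

```text
short_punch [0.88, 0.38] rect [ 476.1 -243.6   38.1   13.   115.3  475.8 -242.9] axis 114.8 mid [ 476.1 -243.6] len 38.1 widths [11 12 13 12 12 13 13 13 12 10] tcp [ 0.4759 -0.245   0.0513]
turn [0.1  0.07 0.07] shift cm [ 0.14 -0.05  3.28] q7 1.19 t 30.15
```

Call:
carry_out(moves=[[[0,0,-0.7],[0.1,0,1.8],4],[[0,0,-0.7],[0.1,0,3.2],4],[[0,0,-0.7],[0.1,0,3.2],4],[[0,0,-0.7],[0.1,0,3.2],0.5],[[0,0,-0.7],[0.1,0,3.2],0.5]], newtons=40)

```text
t: 30.78
eef_pos: [0.4744, -0.2443, 0.0183]
tool_rot: [0.0, 0.542, 0.841, -0.0]
contact_force: [-0.8, -0.8, 0.3]
gripper_width: 0.141
```

Call:
carry_out(moves=[[[0,0,0],[0,0,0],0.5],[[0,0,0],[0,0,0],0.5],[[0,0,0],[0,0,-2],0.5],[[0,0,0],[0,0,-7],0.5],[[0,0,0],[0,0,-12],0.5]])

```text
t: 31.4
eef_pos: [0.4741, -0.244, 0.1392]
tool_rot: [-0.0, 0.542, 0.841, -0.0]
contact_force: [0.9, -0.2, 0.2]
gripper_width: 0.14
```

```bash
python3 -c "
from h import *
go([.55,.10,.14],13);go([.51,-.05,.14],17)"
```

```text
turn [-0.05 -0.03 11.43] shift cm [28.18 21.14 -0.08] q7 1.11 t 31.4
turn [-0.05 -0.03  7.43] shift cm [16.18 11.29 -0.08] q7 1.11 t 31.4
```

Call:
carry_out(moves=[[[0,0,2],[4.5,3.2,0],0.5],[[0,0,4],[9,6.5,0],0.5],[[0,0,6],[13.5,9.8,0],0.5],[[0,0,8],[18,13.2,0],0.5],[[0,0,11.4],[22.4,16.6,0],0.5]])

```text
t: 32.02
eef_pos: [0.5331, 0.0304, 0.1384]
tool_rot: [0.0, 0.623, 0.782, 0.0]
contact_force: [1.4, -0.2, 0.6]
gripper_width: 0.14
```

Call:
carry_out(moves=[[[0,0,0],[4.5,2.5,0],0.5],[[0,0,0],[6.5,3.3,0],0.5],[[0,0,0],[6.5,3.3,0],0.5],[[0,0,0],[6.5,3.3,0],0.5]])

```text
t: 32.52
eef_pos: [0.55, 0.0969, 0.1382]
tool_rot: [0.0, 0.623, 0.782, -0.001]
contact_force: [-0.4, -0.5, -0.5]
gripper_width: 0.137
```

```bash
python3 w.py w13 short_rest:0.012; python3 -c "
from h import *
z=tool()[0][2]
import pu; pu.punch('short_punch',z-.0118)
go([.5425,.1600,.06],13.2)"
```

```text
tcp [0.5501 0.0967 0.1382] t 32.58
short_rest [0.67] [330. 136.] [545.9 160.   61.7  39.9 102.4 545.6 160.9]
short_punch [0.86] rect [551.   97.3  38.3  12.8 103.5 550.8  98.2] axis 103.2 mid [550.9  97.3] len 38.3 widths [12 12 12 12 11 12 12 13 13 11] tcp [0.5502 0.0971 0.1383]
turn [-0.    0.01 -0.32] shift cm [6.27 0.63 7.83] q7 0.29 t 32.73
```

View pics/w13.png

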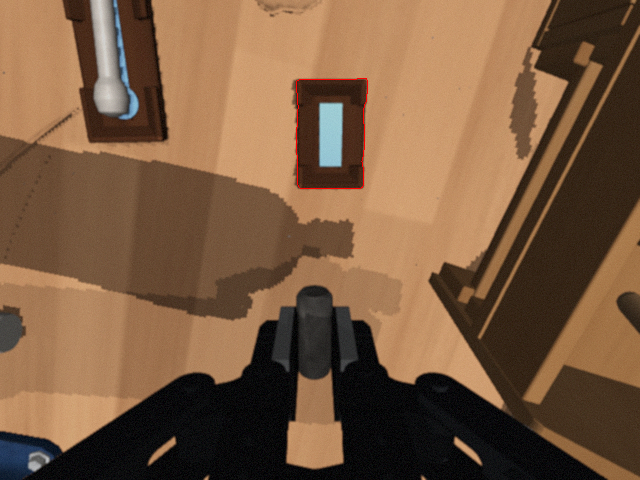

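Call:
carry_out(moves=[[[0,0,0],[3,0.4,3],0.5],[[0,0,0.3],[6.3,0.8,6],0.5],[[0,0,0.3],[6.3,0.8,8],0.5],[[0,0,0.3],[6.3,0.8,8],0.5],[[0,0,0.3],[6.3,0.8,8],0.5]])

```text
t: 33.35
eef_pos: [0.5449, 0.1607, 0.059]
tool_rot: [0.001, 0.625, 0.78, 0.0]
contact_force: [0.2, -1.2, 0.2]
gripper_width: 0.14
```

```bash
python3 -c "
from h import *
go([.5438,.1600,.0265],12.5)"
```

```text
turn [0.07 0.03 0.09] shift cm [-0.04 -0.13  3.25] q7 0.25 t 33.35
```

Call:
carry_out(moves=[[[0,0,0],[0,-0.1,1.5],0.5],[[0,0,0],[0,-0.1,2.6],0.5],[[0,0,0],[0,-0.1,3.1],0.5],[[0,0,0],[0,-0.1,3.3],0.5],[[0,0,0],[0,-0.1,3.3],0.5]])

```text
t: 33.98
eef_pos: [0.543, 0.162, 0.0253]
tool_rot: [-0.0, 0.624, 0.781, -0.0]
contact_force: [0.0, -0.3, 0.0]
gripper_width: 0.139
```

Call:
carry_out(moves=[[[0,0,0],[0,0,0.05],0.5],[[0,0,0],[0,0,0.1],0.5]])

```text
t: 34.22
eef_pos: [0.5431, 0.162, 0.0251]
tool_rot: [-0.0, 0.624, 0.781, 0.0]
contact_force: [-4.4, -0.4, 17.1]
gripper_width: 0.139
```

Call:
carry_out(moves=[[[0,0,0],[0,0,-0.1],0.5],[[0,0,0],[0,0,-0.1],2.5],[[0,0,0],[0,0,-0.1],3.5],[[0,0,0],[0,0,-2],3.5],[[0,0,0],[0,0,-6],4]])

```text
t: 34.85
eef_pos: [0.5422, 0.1618, 0.0845]
tool_rot: [-0.001, 0.624, 0.781, -0.001]
contact_force: [1.0, 0.1, 0.1]
gripper_width: 0.467
```

Call:
carry_out(moves=[[[0,0,0],[-3,0,-4],4],[[0,0,0],[-7,0,-8],4],[[0,0,0],[-7,0,-8],4],[[0,0,0],[-7,0,-8],4]])

```text
t: 35.35
eef_pos: [0.5583, 0.0943, 0.1646]
tool_rot: [-0.0, 0.624, 0.781, 0.0]
contact_force: [0.1, 0.2, -1.1]
gripper_width: 0.469
```

```bash
python3 w.py w14 short_rest:0.012; python3 -c "
from h import *
import pu; pu.punch('short_punch',.0135)
go([.61,-.06,.16],20)"
```

```text
tcp [0.5578 0.0949 0.1639] t 35.4
short_rest [0.76] [326. 125.] [546.  159.8  60.9  39.5 102.6 546.  160.5]
none
turn [-0.11 -0.01 -7.16] shift cm [-16.27   1.66   0.32] q7 0.27 t 35.55
```

View pics/w14.png

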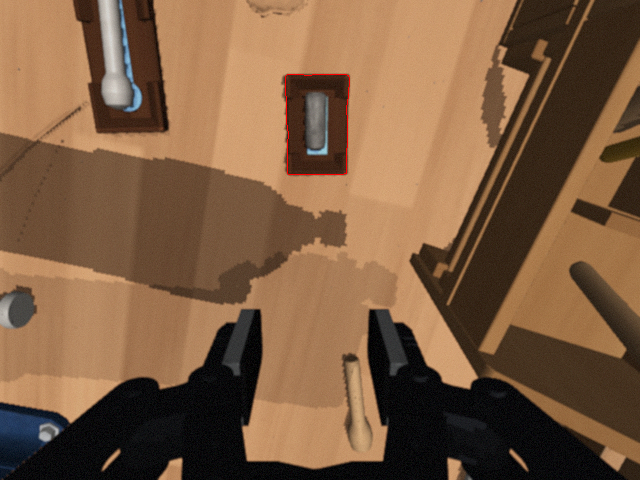

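Call:
carry_out(moves=[[[0,0,-2],[-5,0.4,0],4],[[0,0,-4],[-10,0.9,0],4],[[0,0,-7],[-15,1.5,1],4],[[0,0,-7],[-16,1.7,2],4],[[0,0,-7],[-16,1.7,2],4]])

```text
t: 36.17
eef_pos: [0.6095, -0.0582, 0.1426]
tool_rot: [-0.001, 0.576, 0.818, -0.001]
contact_force: [0.1, 0.1, -0.5]
gripper_width: 0.469
```

Call:
carry_out(moves=[[[0,0,0],[0,0,0],4],[[0,0,0],[0,0,0],4]])

```text
t: 36.42
eef_pos: [0.6104, -0.0565, 0.1443]
tool_rot: [-0.0, 0.574, 0.819, 0.0]
contact_force: [0.4, -0.0, -0.7]
gripper_width: 0.466
```

```bash
python3 pu.py wood_punch .007; python3 -c "
from h import *
go([.6235,-.046,.05],20)"
```

```text
wood_punch [0.92] rect [624.6 -46.4  87.   20.  111.5 626.1 -47.5] axis 110.0 mid [625.5 -46. ] len 87.0 widths [15 18 19 20 20 19 17 12 11 11 12 11 11 11 11 11 12 11 11 11 11 11] tcp [ 0.6104 -0.0568  0.1444]
turn [ 0.03 -0.02 -0.17] shift cm [0.6  1.6  9.44] q7 0.68 t 36.52
```

Call:
carry_out(moves=[[[0,0,0],[0.5,1,4],4],[[0,0,0],[0.5,1.6,8],4],[[0,0,0],[0.5,1.6,9.4],4],[[0,0,0],[0.5,1.6,9.4],4],[[0,0,0],[0.5,1.6,9.4],4]])

```text
t: 37.15
eef_pos: [0.6246, -0.0488, 0.0517]
tool_rot: [0.001, 0.576, 0.818, 0.001]
contact_force: [0.9, 0.1, 0.3]
gripper_width: 0.464
```

```bash
python3 pu.py wood_punch .007; python3 -c "
from h import *
go([.6242,-.0468,.0185],20)"
```

```text
wood_punch [0.6] rect [625.7 -45.9  88.8  20.4 109.6 626.  -47. ] axis 109.8 mid [625.6 -45.9] len 88.8 widths [16 19 20 20 20 19 18 14 12 12 11 11 12 12 12 12 11 12 12 12 12 12  8] tcp [ 0.6247 -0.0488  0.0518]
turn [ 0.13  0.04 -0.29] shift cm [0.19 0.02 3.32] q7 0.72 t 37.25
```

Call:
carry_out(moves=[[[0,0,0],[0.2,0,1.8],4],[[0,0,0],[0.2,0,3.2],4],[[0,0,0],[0.2,0,3.2],4],[[0,0,0],[0.2,0,3.2],0.3],[[0,0,0],[0.2,0,3.2],0.3]], newtons=40)

```text
t: 37.88
eef_pos: [0.6229, -0.0465, 0.018]
tool_rot: [-0.0, 0.576, 0.818, -0.0]
contact_force: [-1.3, 0.9, -0.7]
gripper_width: 0.112
```

Call:
carry_out(moves=[[[0,0,0],[0,0,0],0.3],[[0,0,0],[0,0,0],0.3],[[0,0,0],[0,0,-2],0.3],[[0,0,0],[0,0,-7],0.3],[[0,0,0],[0,-3,-12],0.3]])

```text
t: 38.5
eef_pos: [0.5965, -0.0557, 0.1408]
tool_rot: [0.001, 0.575, 0.818, 0.001]
contact_force: [1.3, -0.0, -0.1]
gripper_width: 0.111
```

```bash
python3 -c "
from h import *
go([.53,.08,.16],15);go([.515,.235,.16],6)"
```

```text
turn [0.15 0.05 4.86] shift cm [15.02 -1.64 -1.94] q7 0.68 t 38.5
turn [ 0.15  0.04 13.86] shift cm [30.11  2.22 -1.95] q7 0.68 t 38.5
```

Call:
carry_out(moves=[[[0,0,2],[4,-1.2,-1.5],0.3],[[0,0,3.5],[8.5,-1.6,-2],0.3],[[0,0,5],[13,-1.7,-2],0.3],[[0,0,7.5],[18,-1,-2],0.3],[[0,0,10],[23,0.2,-2],0.3]])

```text
t: 39.12
eef_pos: [0.5187, 0.1618, 0.1597]
tool_rot: [-0.0, 0.646, 0.764, 0.001]
contact_force: [2.1, 0.1, -0.8]
gripper_width: 0.121
```

Call:
carry_out(moves=[[[0,0,2],[4,0.3,0],0.3],[[0,0,3.9],[7,0.6,0],0.3],[[0,0,3.9],[7,0.6,0],0.3],[[0,0,3.9],[7,0.6,0],0.3],[[0,0,3.9],[7,0.6,0],0.3]])

```text
t: 39.75
eef_pos: [0.5135, 0.229, 0.1586]
tool_rot: [0.0, 0.671, 0.741, 0.0]
contact_force: [0.2, -1.0, -0.6]
gripper_width: 0.114
```

```bash
python3 w.py w15 wood_rest:0.012; python3 -c "
from h import *
z=tool()[0][2]
import pu; pu.punch('wood_punch',z-.011,'w15')
go([.522,.3245,.06],6)"
```

```text
tcp [0.5134 0.2292 0.1585] t 39.8
wood_rest [0.8] [346.  83.] [525.6 318.5  95.6  46.9  95.8 525.2 321.3]
wood_punch [0.77] rect [514.7 228.   91.9  17.4  95.6 514.2 231.7] axis 95.8 mid [514.6 228. ] len 91.9 widths [15 17 17 12 12 11 10 10  9 10 10 10 10 10 11 11 12 12 12 12 12 12 12] tcp [0.5134 0.2296 0.1583]
turn [-0.   -0.   -0.24] shift cm [9.34 1.82 9.83] q7 -0.08 t 39.95
```

View pics/w15.png

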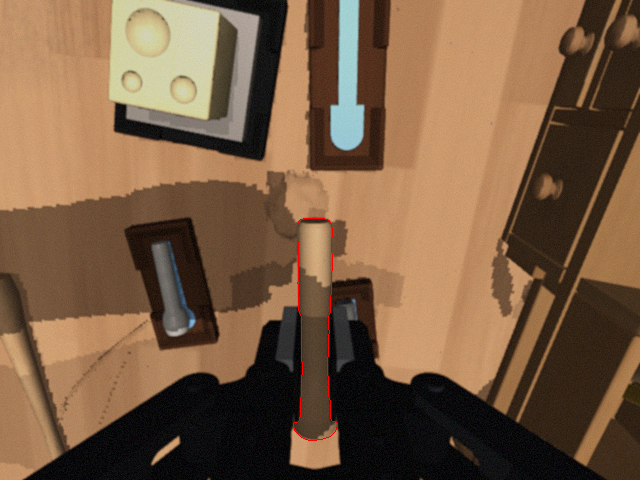

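Call:
carry_out(moves=[[[0,0,0],[5,1,1],0.3],[[0,0,0],[9.4,1.9,4],0.3],[[0,0,0],[9.4,1.9,7.5],0.3],[[0,0,0],[9.4,1.9,8.5],0.3],[[0,0,0],[9.4,1.9,8.5],0.3]])

```text
t: 40.58
eef_pos: [0.5227, 0.3247, 0.0731]
tool_rot: [0.0, 0.671, 0.742, -0.001]
contact_force: [-0.4, 0.2, -0.0]
gripper_width: 0.113
```

```bash
python3 w.py - wood_rest:0.012; python3 -c "
from h import *
go([.523,.325,.027],6)"
```

```text
tcp [0.5233 0.3251 0.074 ] t 40.62
wood_rest [0.79] [323. 218.] [523.  342.9  79.4  46.7  95.5 522.7 351.4]
turn [ 0.1  -0.04 -0.27] shift cm [-0.04 -0.07  4.75] q7 -0.14 t 40.67
```

Call:
carry_out(moves=[[[0,0,0],[0,0,1.5],0.3],[[0,0,0],[0,0,2.8],0.3],[[0,0,0],[0,0,3.6],0.3],[[0,0,0],[0,0,4],0.3],[[0,0,0],[0,0,4.2],0.3]])

```text
t: 41.3
eef_pos: [0.5225, 0.3259, 0.0309]
tool_rot: [0.0, 0.67, 0.742, -0.0]
contact_force: [-0.8, 0.3, -0.8]
gripper_width: 0.112
```

Call:
carry_out(moves=[[[0,0,0],[0,0,0.2],0.3],[[0,0,0],[0,0,0.4],0.3],[[0,0,0],[0,0,0.6],0.3],[[0,0,0],[0,0,0.6],0.3]], newtons=25)

```text
t: 41.8
eef_pos: [0.5225, 0.3261, 0.0251]
tool_rot: [0.0, 0.67, 0.742, 0.0]
contact_force: [0.0, 0.5, -0.3]
gripper_width: 0.115
```

Call:
carry_out(moves=[[[0,0,0],[0,0,0.05],0.3],[[0,0,0],[0,0,0.1],0.3],[[0,0,0],[0,0,0.1],0.3]])

```text
t: 42.18
eef_pos: [0.5226, 0.3261, 0.0247]
tool_rot: [-0.0, 0.67, 0.742, 0.0]
contact_force: [-1.6, -0.5, 6.1]
gripper_width: 0.114
```

Call:
carry_out(moves=[[[0,0,0],[0,0,0],1.5],[[0,0,0],[0,0,0],2.5],[[0,0,0],[0,0,0],3.5],[[0,0,0],[0,0,-2],3.5],[[0,0,0],[0,0,-6],3.5]])

```text
t: 42.8
eef_pos: [0.5217, 0.3254, 0.0845]
tool_rot: [-0.0, 0.67, 0.742, -0.001]
contact_force: [0.7, 0.2, 0.4]
gripper_width: 0.409
```

Call:
carry_out(moves=[[[0,0,0],[-5,-0.7,-5],4],[[0,0,0],[-11,-1.5,-9.5],4],[[0,0,0],[-13,-1.5,-12],4],[[0,0,0],[-13,-1.5,-12],4],[[0,0,0],[-13,-1.5,-12],4]])

```text
t: 43.42
eef_pos: [0.5205, 0.1959, 0.2046]
tool_rot: [-0.0, 0.67, 0.742, 0.001]
contact_force: [-1.2, -0.5, -0.2]
gripper_width: 0.473
```

```bash
python3 w.py - wood_rest:.012 long_rest:.012 short_rest:.012 steel_block:.025 brass_cube:.073 rubber_pad:.015; python3 -c "
from h import *
import pu
pu.punch('wood_punch',.015,'w16'); pu.punch('long_punch',.015); pu.punch('short_punch',.0135)"
```

```text
tcp [0.5201 0.1964 0.2038] t 43.48
wood_rest [0.76] [326.  56.] [526.9 306.1  72.3  47.7  95.8 526.6 306.2]
long_rest [0.7] [187. 215.] [420.7 176.9  95.1  46.6 103.9 421.5 180.6]
short_rest [0.84] [346. 258.] [545.1 161.4  64.   39.6 102.3 545.3 162.4]
steel_block [0.56] [227.  62.] [434.8 311.6  70.3  52.  174.6 444.5 300.7]
brass_cube [0.63] [190.  24.] [438.9 310.5  56.4  30.5 176.7 440.9 309.1]
rubber_pad [0.6] [248.  72.] [435.  308.8  93.6  67.1 174.1 447.8 294.4]
wood_punch [0.94] rect [526.4 312.3  56.7  20.   96.2 526.6 310.3] axis 96.1 mid [526.4 312.3] len 56.7 widths [16 19 20 20 20 19 15 11 11 11 11 11 11 11 11] tcp [0.5205 0.1955 0.2036]
none
short_punch [0.65] rect [544.2 162.3  37.1  13.1 102.5 544.1 162.8] axis 103.0 mid [544.2 162.3] len 37.1 widths [11 13 13 13 13 13 13 13 13  8] tcp [0.5208 0.1952 0.204 ]
```

View pics/w16.png

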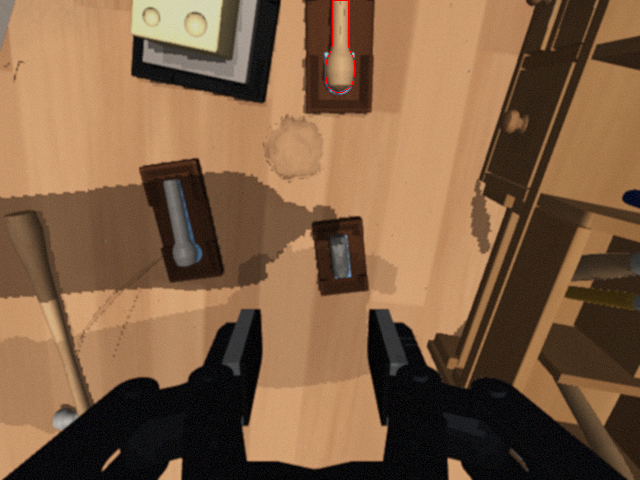

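Run:
```python
from h import *
i=bot.camera_info("top");bot.read_camera("top")
for n,h in(("wood_punch",.015),("wood_rest",.012),("brass_cube",.073),("steel_block",.025),("polish_pot",.048),("pumice_pot",.07)):
    s=bot.silhouettes(n,"top")
    for k in s[:2]: print(n,round(float(k["score"]),2),shape(i,k["region"],h))
print(bot.get_obs()["t"]); print(bot.hand_in())
```

```text
polish_pot 0.92 [ 476.6 -353.5   64.1   59.4   90.2  476.5 -354.8]
pumice_pot 0.62 [ 633.2 -278.3   66.7   53.5  136.2  633.  -277.9]
44.425
the job is handed in; nothing more can be done
None
```

The whole doming set is laid out as asked, and I handed the job in at about 44 s of the 122 s allowed. No verdict comes back, so these figures are my own camera measurements.

- **Steel block:** it lies flat inside the pad rim, within about 1 to 2 mm of the pad's centre.
- **Brass cube:** I lowered it slowly onto the block. It stands upright, same side up, about 2 mm from the block's centre.
- **Punches:** all three lie lengthwise on the floors of their own rests, 1 to 3 mm from centre. The long and short punches are within about 3° of their rests' direction. The wooden one's axis is within 1° of its rest; its centre was worked out from the head end, because the last wrist picture cut it off.
- **Pots:** the teal pot measured within 1 mm of its starting position. The red pot had no good top-view reading at the start, so I have no before-and-after figure for it, but the gripper never touched it.

**Checks that failed or disagreed:**
- The final top-camera check found only the pots; the arm was probably blocking the rest.
- The last wrist view cut off the far part of the pad and block. Their positions come from the wrist pictures taken just after each was placed.
- The networks missed the long punch in the last wrist picture and the short punch in an earlier one. In each case the picture itself showed the punch seated.

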